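# Hang the test gauge in the latched hooks, dial outward

## Task

Pick up the blue test gauge and hang it by its two side pins in the pair of red hooks on the stand, with its white dial facing outward, away from the posts. The height of the hooks is not known exactly: keep hold of the gauge and press it down gently (never more than about 25 N on the stand), until the pins have pushed past the spring latch and sit fully home with the latch snapped shut above them, then let go. Do not drop it or tip it over, and leave the other things on the bench where they are.

Things in the scene. Friction and masses are not known exactly. Their poses are not given: they have to be found in the camera images.
- gauge: Test gauge standing on the bench. Blue housing 36 mm thick (x), 76 wide (y), 82 high (z). On top, centred, a steel grip rib 12 mm thick (x), 60 wide (y), 82 to 116 mm above the underside: grip it from above across its thickness. 0.32 to 0.5 kg, centre of mass below the pins. Origin: centre of the underside; x points out of the white dial, z up.
- gauge_pins (a point): Middle of the side-pin line, 62 mm above the gauge's underside, inside the housing; axes as the gauge's. A round steel pin, 8 mm in diameter, sticks out of each side along y, from 38 to 66 mm from the middle.
- gauge_dial (a point): Centre of the white dial (black ticks, red needle): 19 mm out along the gauge's x from its middle plane, 44 mm above its underside. The back is plain blue with four small screws.
- stand: Hanger stand, fixed to the bench: grey foot 125 x 150 x 12 mm, two steel posts 63 mm behind the origin (x = -63 mm) up to 170 mm high, and on them a clamped red carriage with a pair of upward-opening red hooks. Origin: on the bench, straight below the line where the pins hang; x points outward, away from the posts, y along the pin line, z up.
- hook_line (a point): Point of the stand on the hooks' vertical middle plane, 120 mm above the bench; axes as the stand's. The carriage's height is NOT measured: the hanging pins' centre line may lie up to 15 mm above or below this point. Find it by feel or sight. Hooks at y = +55 and -55 mm, 10 mm wide, rigid; mouth x = -7 to 7 mm, flared on top; tips end 48 mm above the hanging pins' line.
- latch (a joint): Spring latch angle (rad), 0 = shut: two steel fingers (y = +46, -46 mm) level across the hook mouths, 30 mm above the hanging pins' line, hinged 26 mm behind it. Pins press it down, to about 0.8 over some 26 mm, with a push rising to 7 to 9 N in all; then it snaps shut above them and the last few mm to the rigid seat are free. The gauge's weight alone does not get past.
- valve: Bystander, to be left alone: brass ball valve, 74 mm long, 49 mm high, with a yellow lever. Origin: centre of its underside.
- tee: Bystander, to be left alone: yellow pipe tee, 80 mm long, 40 mm high. Origin: centre of its underside.
- coupling: Bystander, to be left alone: upright copper coupling, 38 mm across, 36 mm high. Origin: centre of its underside.
- wrench: Bystander, to be left alone: steel wrench lying flat. Origin: centre of its underside.
- bushing: Bystander, to be left alone: dark steel stepped bushing, 44 mm across, 34 mm high. Origin: centre of its underside.
- carton: Bystander, to be left alone: cardboard carton 100 x 80 x 60 mm. Origin: centre of its underside.
Things that resemble listed ones, but are neither listed nor needed, are in the scene too. What is shaped like the gauge but pink or purple is not meant.

How it is judged:
On the way, in this order (a step that is already met when the one before it is completed fails the run):
1. the gauge is lifted off the bench in the gripper (height (world z) of gauge above 0.03 m and contact force between the fingers and gauge above 1 N), for 0.2 s.
2. held in the gripper, dial outward, the gauge presses the latch open (value of joint latch above 0.4 rad and contact force between the fingers and gauge above 1 N and contact force between gauge and stand above 0.5 N and x of gauge_dial in the frame of stand above 0.012 m), for 0.05 s.
At the end, for the whole second after the job is handed in: Gauge released, at rest, its weight on the hooks: pins within 6 mm of the hook line front to back and 10 mm sideways, dial side outward within 0.12 rad, upright within 0.12 rad, latch closed (below 0.06 rad) (x of gauge_pins in the frame of stand between -0.006 and 0.006 m and y of gauge_pins in the frame of stand between -0.01 and 0.01 m and x of gauge_dial in the frame of stand above 0.012 m and angle between the x axis of gauge and the x axis of stand, either way round below 0.12 rad and angle between gauge's own z axis and vertical below 0.12 rad and height (world z) of gauge_pins above 0.095 m and value of joint latch below 0.06 rad and contact force between gauge and stand above 1 N and linear speed of gauge below 0.02 m/s); the robot touches nothing.
It fails at once if the gauge loads the stand with more than 30 N (contact force between gauge and stand above 30 N).
It fails at once if the gauge is tipped by more than 0.8 rad (angle between gauge's own z axis and vertical above 0.8 rad).
It fails at once if a bystander is moved by more than 20 mm (distance of any of valve, tee, coupling, wrench, bushing, carton from where it was at the start of the episode above 0.02 m).
It also fails if it takes over 48 s, if anything falls off the work surface, if the arm or the gripper's body presses on something with over 40 N, if the wrist force passes 120 N, or if a joint passes its speed limit or range.

## Robot

A 7-joint arm with a two-finger parallel gripper is mounted at the origin on the work surface. World frame = base frame: x ahead of the robot, y to its left, z up, the work surface at z = 0. Lengths are in m, angles in rad, forces in N, time in s.
With the tool pointing down it reaches from about 0.4 to 0.85 m from the base axis. Payload 6.9 kg.
Tool frame: the origin (TCP) lies midway between the tips of the shut fingers; the grasp point (between the pads) lies behind it (ctrl.pinch_z is the z of the grasp point in the tool frame, in m); z points along the fingers, y is the line along which they close (so a half turn about z gives the same grasp; the last joint's range is limited). The gripper opens to 85 mm and grips with 20 to 120 N. Pads are 22 mm wide; open, the fingers measure 114 mm over their backs; the gripper's body (76 mm by 85 mm) begins 54 mm behind the grasp point. The pads swing forward as they close: fully open they stand 13 mm farther back than shut.
Start: joints at [1.218, 0.507, -0.238, 1.5, 0.126, 1.149, -0.155], TCP at [0.277, -0.56, 0.231] pointing down, gripper open.
Joint ranges: [-3.08, 3.08], [-0.24, 2.05], [-1.43, 1.35], [0, 2.5], [-1.52, 4.66], [0.17, 1.96], [-2.89, 2.89]. Speed limits (rad/s): [2.39, 2.39, 3.14, 3.14, 3.14, 3.14, 3.14].

## Interface

Orientations are given as a unit quaternion [w, x, y, z].
In Python, from station import ctrl, get_state, vision, ticket, models gives the robot as it stands. Calls block until the motion is done:
- ctrl.movep(position, orientation): joint-space move of the TCP to a pose.
- ctrl.movel(position, frame=None, max_speed=0.15): straight line of the TCP; frame=None keeps the orientation; max_speed is the mean speed in m/s.
- ctrl.set_joints(angles): joint-space move.
- ctrl.ungrasp() and ctrl.close_gripper(force=None): open the fingers fully, or close them until they stop; force is the grip in N (None keeps the last).
- ctrl.pause(seconds).
- ctrl.ik(position, orientation): joint angles nearest the present ones, or None.
- get_state(): the state.
- vision.grab_frame(name): name is "side" or "top"; returns (picture, depth): 384x512x3 uint8, blue, green, red; 384x512 float32, m along the optical axis (not along the pixel's ray), 0 where there is no reading.
- vision.camera_info(name): a dict with "mtx" (3x3 intrinsics, pixels), "R" (3x3) and "t" (3): a world point X has camera coordinates R X + t. Camera axes: x right, y down, z forward; pixel columns grow to the right and rows downward; lengths in m; the calibration is good to about 2 mm. A picture is of the moment at which its call begins. camera_info takes no time and is no camera call.
A pose or a line that the arm cannot do raises ctrl.Unreachable and nothing moves.
- ticket.close_job(): hands the job in; it is judged then, once.
Trained networks look in the newest picture that a camera, given by its name, has taken for a name from the list of things; names that differ only in an ending like _2 or _b are one class to them, and where a whole thing is asked for, a point or a joint stands for the part that bears it (a point fixed in the world has none). Each returns a list of dicts, best first, with "p" (0 to 1); they miss things now and then, are a little off and sometimes report something else, mostly with a low value. They report only what shows in the picture. A call takes as long as a camera call. They do not tell look-alikes from the thing itself.
- models.recognise(camera, target): "point" ([column, row] in pixels, amid what is visible of it).
- models.masks_of(camera, target): "mask" (384x512 bool, what is visible of it) and "point" ([column, row] in pixels, amid what is visible of it).
The state is a dict: "time": time; "qpos": joint angles; "qd": joint speeds; "tau": joint torques, N m; "tcp_pos": TCP position; "eef_rot": TCP orientation; "contact_force": force on the tool from outside, world axes, zero at the start; "wrist_torque": the same for the moment, N m; "width": finger opening in m; "gripper_force": force on a finger pad.
Only numpy, scipy, OpenCV 4.12 (cv2) and the standard library are available. Lean on these libraries where they do the work, as an engineer would, in place of code of your own. Each camera call takes 0.05 s, during which the arm holds its last target. There are 200 camera calls.

## Working session

There is one attempt and no reset: what is moved stays moved. The work goes in short steps, each a Python script; the robot and the scene stay as the last script left them, time stands still between calls to the robot, and variables do not carry over. Pictures are saved under pics/ and viewed, at most 10 in all, crops included, and the job is handed in when it is done.

```bash
mkdir -p pics; ls; python3 - <<'E'
from station import ctrl,get_state,vision,models
import cv2,numpy as np
for c in("side","top"):
    im,d=vision.grab_frame(c); cv2.imwrite(f"pics/{c}0.png",im); np.savez(f"{c}0.npz",im=im,d=d)
    i=vision.camera_info(c); print(c,i["mtx"].tolist(),(-i["R"].T@i["t"]).round(3),i["R"].round(3).tolist())
    for t in("gauge","stand","latch"):
        print(t,[(r["p"],r["point"]) for r in models.recognise(c,t)])
a,b=cv2.imread("pics/side0.png"),cv2.imread("pics/top0.png")
s=get_state();print(ctrl.pinch_z,s["time"],s["tcp_pos"],s["eef_rot"],s["width"],s["contact_force"])
E
```

```text
pics
side [[379.4552893906169, 0.0, 255.97011061409685], [0.0, 379.4552893906169, 187.7866506978786], [0.0, 0.0, 1.0]] [0.246 0.784 1.071] [[-0.902, -0.432, 0.015], [-0.332, 0.671, -0.663], [0.276, -0.603, -0.749]]
gauge [(0.9, [291.8, 219.8]), (0.79, [242.0, 238.9])]
stand [(0.87, [305.2, 171.2])]
latch []
top [[405.360215314316, 0.0, 257.9736273210949], [0.0, 405.360215314316, 192.1583258474564], [0.0, 0.0, 1.0]] [0.411 0.009 1.499] [[-0.025, -1.0, -0.003], [-0.989, 0.025, -0.147], [0.147, -0.001, -0.989]]
gauge [(0.84, [251.2, 242.8]), (0.63, [206.7, 206.2]), (0.53, [206.7, 255.1])]
stand [(0.82, [318.3, 226.6])]
latch [(0.46, [332.2, 229.6])]
-0.0187 0.4 [ 0.27670696 -0.56032296  0.23116281] [-1.32713452e-04  9.73804267e-01  2.27387840e-01 -4.08120632e-05] 0.08555537500095066 [-0.01536422  0.33143614  1.38397236]
```

View pics/side0.png

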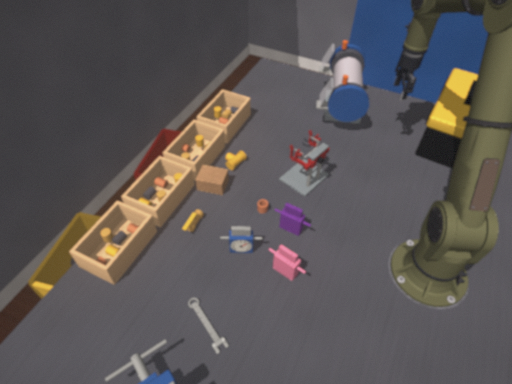

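View pics/top0.png

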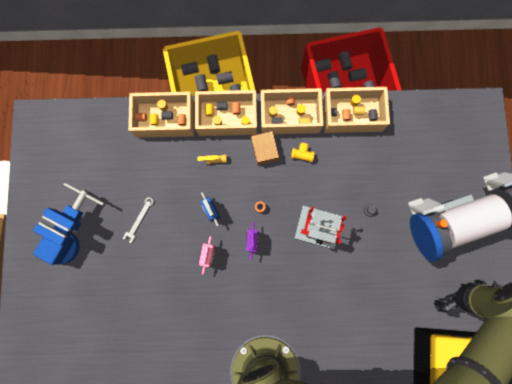

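Side view: the blue gauge is at about (241,240) with the dial towards the side camera, and the stand is at (308,165). Top view: the gauge is at (209,208) and the stand at (320,227). Pink and purple are decoys. I'll zoom in.

```bash
cat > h.py <<'E'
import numpy as np,cv2
from station import vision
def cloud(cam,d):
    i=vision.camera_info(cam);v,u=np.mgrid[:384,:512];K=i["mtx"]
    p=np.stack([(u-K[0,2])/K[0,0]*d,(v-K[1,2])/K[1,1]*d,d],-1)
    return (p-i["t"])@i["R"]
def proj(cam,X):
    i=vision.camera_info(cam);c=np.atleast_2d(X)@i["R"].T+i["t"];q=c@i["mtx"].T
    return q[:,:2]/q[:,2:]
def ray(cam,uv,z):
    i=vision.camera_info(cam);d=i["R"].T@np.linalg.solve(i["mtx"],[uv[0],uv[1],1]);o=-i["R"].T@i["t"]
    return o+d*(z-o[2])/d[2]
E
python3 - <<'E'
from h import *
def crop(im,u,v,n=32):return cv2.resize(im[v-n:v+n,u-n:u+n],(390,290*390//290),interpolation=cv2.INTER_CUBIC)
s=np.load("side0.npz");t=np.load("top0.npz")
a=np.hstack([crop(s["im"],308,165),crop(t["im"],320,227)]);b=np.hstack([crop(s["im"],241,240),crop(t["im"],209,208)])
cv2.imwrite("pics/c.png",cv2.resize(np.vstack([a,b]),(600,600)))
for c,f in(("side",s),("top",t)):
    P=cloud(c,f["d"])
    for n,lo,hi in(("gauge",100,255),("x",0,0)):
        hsv=cv2.cvtColor(f["im"],cv2.COLOR_BGR2HSV)
    u,v=((241,240),(209,208))[c=="top"]
    w=np.zeros(f["d"].shape,bool);w[v-25:v+25,u-28:u+28]=1
    q=P[w&(f["d"]>0)]
    for l,h in((.02,.05),(.05,.075),(.075,.09),(.095,.13)):
        m=q[(q[:,2]>l)&(q[:,2]<h)]
        if len(m)<4: continue
        r=cv2.minAreaRect((m[:,:2]*1000).astype(np.float32));print(c,l,len(m),m.mean(0).round(4),r)
    u,v=((308,165),(320,227))[c=="top"]
    w=np.zeros(f["d"].shape,bool);w[v-32:v+32,u-32:u+32]=1
    red=w&((hsv[...,0]<8)|(hsv[...,0]>172))&(hsv[...,1]>130)&(f["d"]>0)
    m=P[red];print(c,"red",len(m),m.mean(0),m[:,2].min(),m[:,2].max(),cv2.minAreaRect((m[:,:2]*1000).astype(np.float32)))
    q=P[w&(f["d"]>0)];m=q[(q[:,2]>.007)&(q[:,2]<.018)]
    print(c,"foot",len(m),cv2.minAreaRect((m[:,:2]*1000).astype(np.float32)))
E
```

```text
side 0.02 119 [0.5629 0.1999 0.0355] ((563.3833618164062, 199.54586791992188), (74.29571533203125, 8.426253318786621), 26.46122169494629)
side 0.05 155 [0.5668 0.1965 0.0637] ((556.3087768554688, 186.61549377441406), (158.2623291015625, 36.55784606933594), 15.865239143371582)
side 0.075 168 [0.5664 0.1911 0.0825] ((570.4486694335938, 186.53567504882812), (75.13875579833984, 35.88279724121094), 26.63705062866211)
side 0.095 147 [0.5703 0.186  0.1106] ((571.5166015625, 183.91265869140625), (55.92695617675781, 16.892683029174805), 24.644184112548828)
side red 189 [ 0.49557394 -0.17946769  0.14283645] 0.01575455443475475 0.1764991361523826 ((490.73529052734375, -263.72698974609375), (268.0759582519531, 107.38572692871094), 86.41078186035156)
side foot 798 ((511.81646728515625, -289.14715576171875), (235.23995971679688, 352.8982238769531), 24.158676147460938)
top 0.02 15 [0.5605 0.1697 0.0365] ((566.6511840820312, 168.90182495117188), (29.318252563476562, 78.25285339355469), 88.2229995727539)
top 0.05 62 [0.5609 0.1808 0.0655] ((567.2543334960938, 185.28555297851562), (129.61949157714844, 38.000144958496094), 25.358043670654297)
top 0.075 143 [0.5669 0.1827 0.0814] ((568.580322265625, 184.45822143554688), (75.74404907226562, 36.074947357177734), 25.767749786376953)
top 0.095 71 [0.5676 0.1841 0.1139] ((568.5083618164062, 184.60281372070312), (59.227596282958984, 12.121872901916504), 26.001466751098633)
top red 189 [ 0.49322723 -0.20680274  0.13940626] -0.007826957700318582 0.18495919604492678 ((504.1616516113281, -224.0186767578125), (161.77452087402344, 115.20835876464844), 73.05289459228516)
top foot 857 ((500.7818908691406, -211.80984497070312), (216.79664611816406, 229.1746368408203), 78.82878875732422)
```

View pics/c.png

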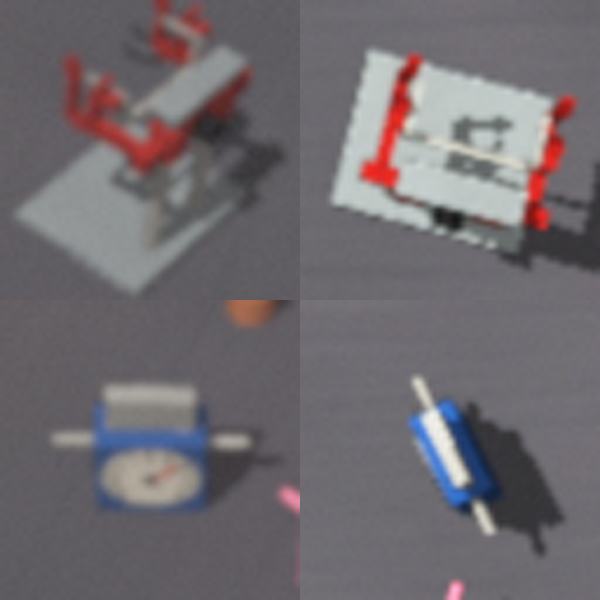

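The crops confirm that the gauge is at (0.569,0.1845), with its width along 26° and the dial towards +y (gauge x yaw about 116°). The stand's hooks open roughly towards +x. Next I'll fit the stand.

```bash
python3 - <<'E'
from h import *
from station import models
for c in("side","top"):
    f=np.load(c+"0.npz");im=f["im"];d=f["d"];P=cloud(c,d)
    M=max(models.masks_of(c,"stand"),key=lambda r:r["p"])["mask"]&(d>0)
    hsv=cv2.cvtColor(im,cv2.COLOR_BGR2HSV);red=((hsv[...,0]<8)|(hsv[...,0]>172))&(hsv[...,1]>110)
    z=P[...,2]
    def R(m,n):
        m=m[:]; r=cv2.minAreaRect((m[:,:2]*1000).astype(np.float32));print(c,n,len(m),m.mean(0).round(4),[np.round(x,1) for x in r])
    R(P[M&~red&(z>.006)&(z<.018)],"foot");R(P[M&(z>.09)],"high");R(P[M&red&(z>.1)],"redhigh");R(P[M&~red&(z>.12)],"greyhigh")
    # red in foot-aligned frame (yaw guess)
    q=P[M&(z>.1)];isr=red[M&(z>.1)]
    np.save(c+"q.npy",np.c_[q,isr])
    print(np.histogram(q[isr][:,2],bins=np.arange(.1,.2,.01)),np.histogram(q[~isr][:,2],bins=np.arange(.1,.2,.01))[0])
E
```

```text
side foot 757 [ 0.5016 -0.1935  0.0129] [array([ 492.9, -266.5]), array([288.4, 144.8]), np.float64(82.8)]
side high 663 [ 0.4842 -0.192   0.1508] [array([ 488.2, -204.3]), array([139.8, 107.7]), np.float64(71.6)]
side redhigh 263 [ 0.4959 -0.1844  0.1451] [array([ 492.9, -203. ]), array([136.6,  92.7]), np.float64(73.5)]
side greyhigh 384 [ 0.4769 -0.1981  0.1568] [array([ 488.1, -204.7]), array([139. , 107.7]), np.float64(71.6)]
(array([  0,   1,  29, 102,  58,  14,  30,  27,   2]), array([0.1 , 0.11, 0.12, 0.13, 0.14, 0.15, 0.16, 0.17, 0.18, 0.19])) [  7   2  21  53  72  29  91 112   6]
top foot 845 [ 0.5057 -0.2047  0.0117] [array([ 496.2, -211. ]), array([160.1, 125.1]), np.float64(72.9)]
top high 578 [ 0.4767 -0.1989  0.1563] [array([ 486.9, -202.5]), array([134.5, 107.6]), np.float64(73.1)]
top redhigh 182 [ 0.493  -0.1997  0.1529] [array([ 495.9, -206.3]), array([132.7,  88.7]), np.float64(72.9)]
top greyhigh 396 [ 0.4692 -0.1986  0.1578] [array([ 485.4, -197.8]), array([125.3, 101.7]), np.float64(72.2)]
(array([ 0,  0,  5, 60, 35,  5, 33, 34, 10]), array([0.1 , 0.11, 0.12, 0.13, 0.14, 0.15, 0.16, 0.17, 0.18, 0.19])) [  0   0  13  87  31   9 165  90   1]
```

```bash
python3 - <<'E'
import numpy as np,cv2
a=np.radians(-17.1);ex=np.array([np.cos(a),np.sin(a)]);ey=np.array([-ex[1],ex[0]])
W=np.zeros((600,800,3),np.uint8);o=np.array([.496,-.205])
for k,c in enumerate(("side","top")):
    q=np.load(c+"q.npy");p=q[:,:2]-o;X=p@ex*1000;Y=p@ey*1000;Z=q[:,2]*1000
    for x,y,z,r in zip(X,Y,Z,q[:,3]):
        col=(0,0,255) if r else (200,200,200)
        cv2.circle(W,(int(200+x*2.5)+400*k,int(290-(z-95)*2.5)),2,col,-1)
        cv2.circle(W,(int(200+y*2.5)+400*k,int(450-x*2.2)),2,col,-1)
    for v in range(-60,61,20):
        cv2.putText(W,str(v),(int(200+v*2.5)+400*k-8,305),0,.35,(0,255,0));cv2.putText(W,str(v),(400*k+2,int(450-v*2.2)),0,.35,(0,255,0))
    for z in range(100,200,10): cv2.putText(W,str(z),(400*k+2,int(290-(z-95)*2.5)),0,.35,(0,255,0))
    for s in(1,-1):
        m=(q[:,3]>0)&(Y*s>30);print(c,s,np.percentile(Y[m],[2,25,50,75,98]).round(1))
        m&=(Z>158);print("  tips X",np.sort(X[m]).round(0).astype(int),Z[m].max().round(1))
cv2.imwrite("pics/p.png",W)
E
```

```text
side 1 [31.6 47.  54.5 57.7 66.3]
  tips X [-4 -2 -1 -1  1  1  4  5  6  6  7  7  7  8  9  9 12 13 13 14 15 15 18 31
 33 35 35 36 37 37 38 40 40 40 40 41 42 42] 181.1
side -1 [-62.6 -57.7 -54.  -50.8 -31.1]
  tips X [-2  0  2  3  5  6  8  9 12 12 15 15 34 35 35 36 37 39 40 41 41 42 43] 179.9
top 1 [42.8 50.9 54.  56.7 64.2]
  tips X [-41  -7  -6  -5  -4  -2  -1   0   1   1   3   3   4   6   7   7   7   8
   9  10  11  12  13  14  15  16  18  32  32  34  34  34  35  36  37  38
  40  41  41  43  44] 183.8
top -1 [-67.1 -59.5 -56.9 -54.9 -51.6]
  tips X [-6 -5 -4 -2 -2  0  1  2  4  4  6  6  7  7  8  9 10 10 11 13 14 15 17 18
 34 34 35 37 37 38 38 40 40 40 43 44 45] 185.0
```

View pics/p.png

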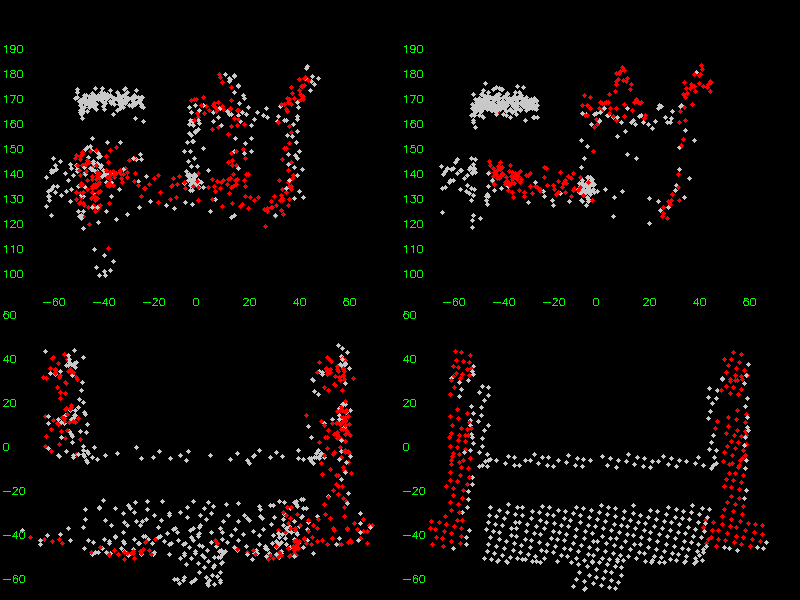

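The profile gives the stand origin at about x'=25.5, y'=-0.7, yaw -17.1°, with the pin line at z≈0.133. The latch hinge bar (z≈0.166) and the post plate (z≈0.172) sit close behind the rib. I'll grip only the top ~18 mm of the rib so the fingers can open above both.

```bash
cat >> h.py <<'E'
def quat(psi): return [0,np.cos(psi/2),np.sin(psi/2),0]  # Rz(psi)Rx(pi)
A=np.radians(-17.1);EX=np.array([np.cos(A),np.sin(A)]);EY=np.array([-EX[1],EX[0]])
STAND=np.array([.496,-.205])+.0255*EX-.0007*EY
GA=np.radians(116.);G=np.array([.5690,.1845])
E
python3 - <<'E'
from h import *
from station import ctrl
print(STAND)
for k in(1,-1):
    for n,p,a,z in(("g",G,GA,.098),("gh",G,GA,.3),("s",STAND,A,.3),("s",STAND,A,.16)):
        j=ctrl.ik([*p,z],quat(a+k*np.pi/2));print(k,n,None if j is None else np.round(j,2))
E
```

```text
[ 0.52016689 -0.21316708]
1 g [ 0.23  0.79 -1.04  1.74  0.77  1.08  0.95]
1 gh [ 0.34  0.72 -1.39  1.45  0.7   1.55  1.01]
1 s [ 0.71  0.39 -0.55  1.55  0.21  1.26 -0.17]
1 s [ 0.67  0.51 -0.5   1.77  0.29  0.94 -0.25]
-1 g [-0.02  0.64 -0.55  1.74  0.42  0.88 -1.87]
-1 gh [ 0.19  0.53 -0.93  1.45  0.43  1.37 -1.88]
-1 s [-0.31  0.57  1.15  1.56 -0.53  1.36 -2.54]
-1 s [-0.29  0.74  1.15  1.78 -0.75  1.13 -2.33]
```

```bash
python3 - <<'E'
from h import *
from station import ctrl,get_state
p=get_state()["tcp_pos"]
ctrl.movel([p[0],p[1],.33])
q=quat(GA+np.pi/2)
ctrl.movep([*G,.2],q)
s=get_state();print(s["time"],s["tcp_pos"],np.round(s["qpos"],2),s["contact_force"])
ctrl.movel([*G,.098],max_speed=.1)
f0=get_state()["contact_force"]
ctrl.close_gripper(70)
s=get_state();print(s["time"],s["tcp_pos"],s["width"],s["gripper_force"],s["contact_force"])
ctrl.movel([*G,.14],max_speed=.06)
ctrl.pause(.3)
s=get_state();print(s["time"],s["tcp_pos"],s["width"],s["gripper_force"],s["contact_force"]-f0,np.round(s["wrist_torque"],2))
ctrl.movel([*G,.30],max_speed=.12)
for c in("side","top"):
    im,d=vision.grab_frame(c);np.savez(c+"1.npz",im=im,d=d)
    u,v=proj(c,[*G,.26])[0].astype(int);print(u,v)
    cv2.imwrite(f"pics/l{c}.png",cv2.resize(im[v-50:v+50,u-60:u+60],None,fx=4,fy=4,interpolation=2))
cv2.imwrite("pics/l.png",cv2.resize(np.hstack([cv2.imread("pics/lside.png"),cv2.imread("pics/ltop.png")]),(800,333)))
for a in(GA-np.pi/6*0,A):pass
j=ctrl.ik([*STAND,.3],quat(A+np.pi/2));print(np.round(get_state()["qpos"],2),j)
E
```

```text
4.1583 [0.56947011 0.18344003 0.19992648] [ 0.25  0.67 -1.07  1.62  0.62  1.23  1.08] [-0.01854608  0.86075719 -0.11133423]
5.9917 [0.56928353 0.18435834 0.09818133] 0.010342010652138217 69.20856714248657 [0.84195342 0.02051516 1.66085471]
7.1417 [0.56888128 0.18443598 0.13972092] 0.009819310174869974 68.53173494338989 [-0.62908069 -0.25350401 -3.20040084] [ 0.04  0.01 -0.01]
239 198
201 202
[ 0.26  0.59 -1.11  1.45  0.53  1.43  1.17] [ 0.72687953  0.39325895 -0.5751679   1.54780157  0.22031072  1.26587154
 -0.1782387 ]
```

View pics/l.png

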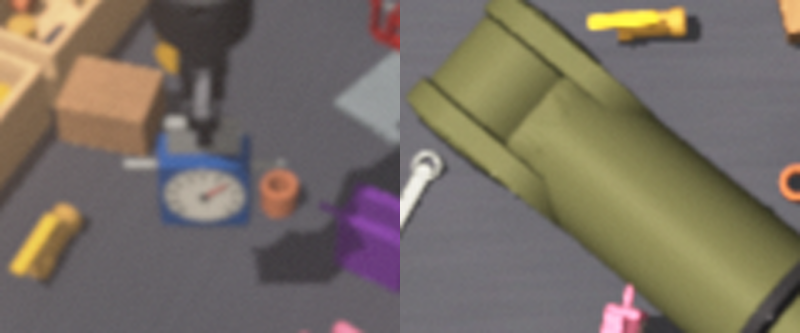

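The gauge is held level with the dial visible (side crop). Now I'll carry it above the hooks and look.

```bash
python3 - <<'E'
from h import *
from station import ctrl,get_state
ctrl.movep([*STAND,.30],quat(A+np.pi/2))
ctrl.movel([*STAND,.238],max_speed=.1)
ctrl.pause(.3)
s=get_state();print(s["time"],s["tcp_pos"],s["eef_rot"],quat(A+np.pi/2),s["width"],s["contact_force"],s["wrist_torque"])
P3=lambda x,y,z:[*(STAND+x*EX+y*EY),z]
o=[]
for c in("side","top"):
    im,d=vision.grab_frame(c);np.savez(c+"2.npz",im=im,d=d)
    P=cloud(c,d);hsv=cv2.cvtColor(im,cv2.COLOR_BGR2HSV)
    L=np.stack([(P[...,:2]-STAND)@EX,(P[...,:2]-STAND)@EY,P[...,2]],-1)*1000
    m=(abs(L[...,0])<60)&(abs(L[...,1])<85)&(L[...,2]>135)&(L[...,2]<225)&(d>0)
    blue=m&(hsv[...,0]>100)&(hsv[...,0]<125)&(hsv[...,1]>120)
    pin=m&(abs(L[...,1])>42)&(abs(L[...,2]-202)<9)&(abs(L[...,0])<20)
    wh=m&(hsv[...,1]<60)&(hsv[...,2]>120)&(L[...,0]>8)&(abs(L[...,1])<36)
    for n,k in(("blue",blue),("pin",pin),("dial",wh)):
        if k.sum()>3: print(c,n,k.sum(),np.percentile(L[k],[3,50,97],axis=0).round(1).tolist(),cv2.minAreaRect(L[k][:,:2].astype(np.float32)))
    u,v=proj(c,P3(0,0,.16))[0].astype(int)
    o.append(cv2.resize(im[v-40:v+40,u-40:u+40],(400,400),interpolation=2))
cv2.imwrite("pics/s2.png",np.hstack(o))
E
```

```text
11.275 [ 0.52035558 -0.21324906  0.23846677] [3.83769431e-04 8.04401345e-01 5.94086098e-01 1.92972043e-04] [0, np.float64(0.8043756352700845), np.float64(0.5941210629020385), 0] 0.010471842441897496 [ 0.62826102  0.173161   -3.06096928] [ 0.0103967  -0.03454958  0.02168501]
side blue 149 [[-18.8, -22.3, 169.3], [-15.5, 29.8, 210.9], [9.7, 38.5, 224.4]] ((-14.860754013061523, 10.61300277709961), (70.18950653076172, 30.28441619873047), 63.73949432373047)
side pin 19 [[-4.4, -62.9, 201.4], [-0.5, 47.9, 206.1], [3.4, 63.9, 209.0]] ((-1.296411156654358, 0.5138664245605469), (126.9724349975586, 8.089983940124512), 89.06697082519531)
top blue 84 [[-20.6, 4.9, 181.6], [-13.6, 27.1, 220.0], [13.3, 37.8, 224.2]] ((-2.85579776763916, 19.56934356689453), (36.901668548583984, 36.3057746887207), 88.46206665039062)
top pin 19 [[-6.1, 42.5, 201.3], [-2.5, 53.1, 205.3], [0.6, 65.3, 210.0]] ((-2.6372268199920654, 54.1284294128418), (6.873694896697998, 23.356847763061523), 2.35788631439209)
```

View pics/s2.png

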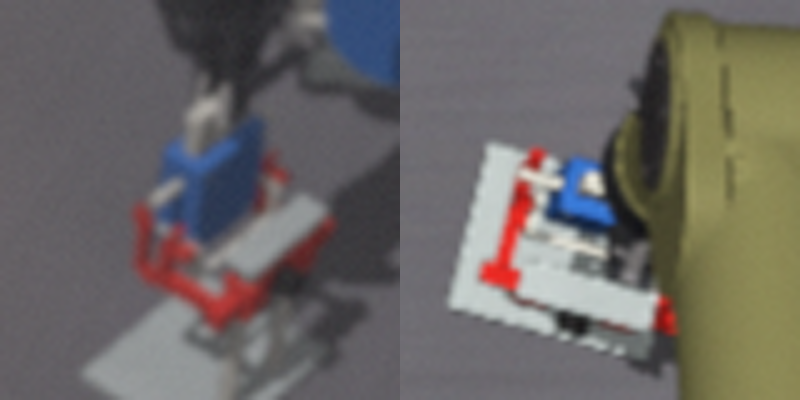

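The side view shows the plain back facing the posts, so the dial is outward, with the pins over the hooks at y=±55. I'll shift +1 mm in x and descend by feel.

```bash
cat > d.py <<'E'
from h import *
from station import ctrl,get_state
import sys
def go(z0,z1,step,dx,fmax,base,sp=.03):
    z=z0
    while z>z1-1e-9:
        ctrl.movel([*(STAND+dx*EX),z],max_speed=sp)
        s=get_state();f=s["contact_force"]-base
        print(f"{s['time']:.2f} cmd {z:.4f} tcp {s['tcp_pos'][2]:.4f} fx {f[:2]@EX:.1f} fy {f[:2]@EY:.1f} fz {f[2]:.1f}",f"w {s['width']*1000:.1f}",s["wrist_torque"].round(2))
        if f[2]>fmax or abs(f[:2]@EX)>8: print("STOP");return z
        z-=step
    return z
E
python3 - <<'E'
from d import *
b=get_state()["contact_force"]
np.save("b.npy",b)
go(.225,.225,.01,.001,10,b,.05)
z=go(.215,.187,.002,.001,12,b)
E
```

```text
11.78 cmd 0.2250 tcp 0.2244 fx 0.2 fy 0.0 fz -0.2 w 10.1 [0.04 0.01 0.05]
12.27 cmd 0.2150 tcp 0.2149 fx 0.8 fy -0.4 fz 0.5 w 10.1 [-0.01  0.02 -0.03]
12.52 cmd 0.2130 tcp 0.2130 fx 0.2 fy 0.5 fz -0.1 w 10.1 [ 0.01  0.   -0.04]
12.77 cmd 0.2110 tcp 0.2109 fx 0.9 fy -0.4 fz -0.0 w 10.1 [ 0.04 -0.04 -0.02]
13.02 cmd 0.2090 tcp 0.2088 fx 1.1 fy -0.8 fz 0.2 w 10.1 [-0.05 -0.    0.08]
13.27 cmd 0.2070 tcp 0.2069 fx 0.3 fy -0.6 fz -0.1 w 10.1 [ 0.02 -0.01  0.06]
13.52 cmd 0.2050 tcp 0.2048 fx 1.5 fy -0.4 fz -0.8 w 10.2 [ 0.03 -0.07  0.02]
13.77 cmd 0.2030 tcp 0.2032 fx 0.8 fy -0.2 fz 2.3 w 10.4 [-0.07 -0.07  0.01]
14.02 cmd 0.2010 tcp 0.2011 fx 0.9 fy -1.4 fz 4.1 w 10.1 [-0.03 -0.03 -0.03]
14.27 cmd 0.1990 tcp 0.1990 fx 0.2 fy 0.1 fz 5.0 w 10.6 [-0.01  0.04  0.01]
14.52 cmd 0.1970 tcp 0.1970 fx 0.9 fy 0.2 fz 5.4 w 10.2 [0.08 0.17 0.01]
14.77 cmd 0.1950 tcp 0.1950 fx 0.6 fy 0.7 fz 6.0 w 10.4 [0.05 0.2  0.03]
15.02 cmd 0.1930 tcp 0.1931 fx 0.7 fy -0.1 fz 6.9 w 10.2 [-0.01 -0.09  0.02]
15.27 cmd 0.1910 tcp 0.1912 fx 1.6 fy -0.3 fz 8.2 w 10.2 [-0.03 -0.2   0.02]
15.52 cmd 0.1890 tcp 0.1893 fx 2.0 fy 0.0 fz 8.0 w 10.6 [-0.13 -0.44  0.1 ]
15.77 cmd 0.1870 tcp 0.1873 fx 2.7 fy 0.5 fz 6.6 w 10.6 [-0.13 -0.6   0.08]
```

```bash
python3 - <<'E'
from d import *
b=np.load("b.npy")
z=go(.1855,.1775,.002,.001,13,b)
z=go(.1765,.160,.001,.001,11,b,.02)
E
```

```text
16.02 cmd 0.1855 tcp 0.1857 fx 2.6 fy 0.8 fz 8.0 w 10.3 [-0.22 -0.66  0.06]
16.27 cmd 0.1835 tcp 0.1837 fx 3.5 fy 0.7 fz 7.7 w 10.2 [-0.22 -0.82  0.1 ]
16.52 cmd 0.1815 tcp 0.1817 fx 4.6 fy 0.4 fz 6.8 w 10.2 [-0.25 -0.96  0.03]
16.77 cmd 0.1795 tcp 0.1797 fx 6.1 fy 0.5 fz 6.7 w 10.3 [-0.35 -1.2   0.07]
17.02 cmd 0.1775 tcp 0.1776 fx 10.8 fy 1.0 fz 1.1 w 10.3 [-0.72 -2.39  0.18]
STOP
17.27 cmd 0.1765 tcp 0.1765 fx 10.7 fy -0.4 fz 1.4 w 10.4 [-0.8  -2.46  0.19]
STOP
```

```bash
sed -i 's/>8: print/>15: print/' d.py; python3 - <<'E'
from d import *
b=np.load("b.npy")
z=go(.1755,.1735,.001,.001,11,b,.02)
s=get_state();print((s["tcp_pos"][:2]-STAND)@EX,(s["tcp_pos"][:2]-STAND)@EY)
o=[]
for c in("side","top"):
    im,d=vision.grab_frame(c);np.savez(c+"3.npz",im=im,d=d)
    u,v=proj(c,[*STAND,.15])[0].astype(int)
    o.append(cv2.resize(im[v-32:v+32,u-32:u+32],(400,400),interpolation=2))
cv2.imwrite("pics/s3.png",np.hstack(o))
E
```

```text
17.52 cmd 0.1755 tcp 0.1744 fx 4.1 fy -0.9 fz -0.1 w 10.2 [-0.28 -0.61  0.16]
17.77 cmd 0.1745 tcp 0.1738 fx 2.0 fy -0.2 fz -0.6 w 10.4 [-0.1  -0.23  0.04]
18.02 cmd 0.1735 tcp 0.1732 fx 0.3 fy -0.8 fz 0.3 w 10.4 [-0.01 -0.03  0.01]
0.00030564954003477646 -2.9040729513491726e-05
```

View pics/s3.png

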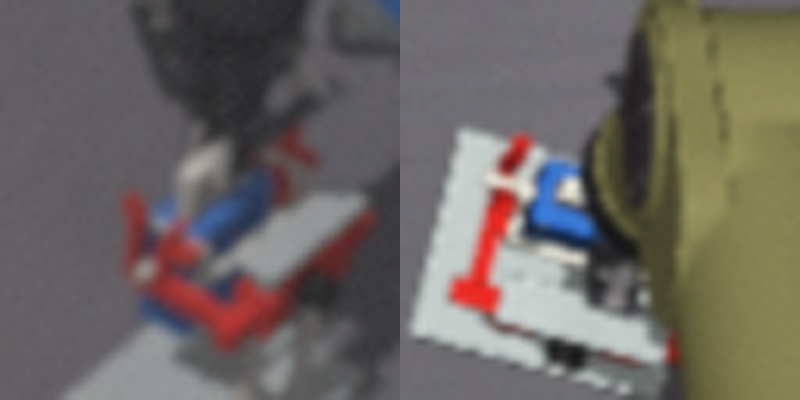

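The latch has snapped: forces are near zero, and the pin is low in the hook at about (145,268) of the side crop. I'll continue to the rigid seat.

```bash
python3 - <<'E'
from d import *
b=np.load("b.npy")
z=go(.1727,.160,.0007,.0005,5,b,.02)
E
```

```text
18.37 cmd 0.1727 tcp 0.1726 fx 1.5 fy -0.4 fz 0.4 w 10.4 [ 0.04  0.03 -0.08]
18.62 cmd 0.1720 tcp 0.1719 fx 0.3 fy -0.4 fz -0.6 w 10.3 [-0.01 -0.01 -0.  ]
18.87 cmd 0.1713 tcp 0.1713 fx 0.8 fy 0.2 fz -0.2 w 10.5 [-0.   -0.03  0.04]
19.12 cmd 0.1706 tcp 0.1707 fx 1.1 fy -0.0 fz -0.6 w 10.4 [-0.01 -0.14  0.04]
19.37 cmd 0.1699 tcp 0.1702 fx 1.1 fy -0.9 fz 2.5 w 10.3 [-0.21 -0.18  0.06]
19.62 cmd 0.1692 tcp 0.1696 fx 2.4 fy -0.2 fz 4.7 w 10.3 [-0.28 -0.31  0.09]
19.87 cmd 0.1685 tcp 0.1691 fx 3.5 fy -0.2 fz 7.5 w 10.7 [-0.42 -0.65 -0.  ]
STOP
```

```bash
python3 - <<'E'
from d import *
b=np.load("b.npy")
go(.1699,.1699,.001,.0005,20,b,.02)
ctrl.ungrasp()
s=get_state();print(s["time"],s["width"],s["contact_force"]-b,s["wrist_torque"])
p=s["tcp_pos"];ctrl.movel([p[0],p[1],.30],max_speed=.06)
s=get_state();print(s["time"],s["contact_force"]-b)
ctrl.movep([.42,-.45,.33],s["eef_rot"])
ctrl.pause(.2)
o=[]
for c in("side","top"):
    im,d=vision.grab_frame(c);P=cloud(c,d);hsv=cv2.cvtColor(im,cv2.COLOR_BGR2HSV)
    L=np.stack([(P[...,:2]-STAND)@EX,(P[...,:2]-STAND)@EY,P[...,2]],-1)*1000
    m=(abs(L[...,0])<30)&(abs(L[...,1])<85)&(L[...,2]>60)&(L[...,2]<225)&(d>0)
    rib=m&(L[...,2]>178)&(abs(L[...,1])<40)&(hsv[...,1]<90)
    bl=m&(hsv[...,0]>100)&(hsv[...,0]<125)&(hsv[...,1]>120)&(L[...,2]>146)
    for k in(rib,bl):print(c,k.sum(),np.median(L[k],axis=0).round(1),cv2.minAreaRect(L[k][:,:2].astype(np.float32)))
    u,v=proj(c,[*STAND,.15])[0].astype(int)
    o.append(cv2.resize(im[v-32:v+32,u-32:u+32],(400,400),interpolation=2))
cv2.imwrite("pics/s4.png",np.hstack(o));print(get_state()["time"])
E
```

```text
20.12 cmd 0.1699 tcp 0.1698 fx 4.4 fy 0.3 fz 3.0 w 10.2 [-0.39 -0.87  0.23]
20.8333 0.08532459329113658 [ 0.21965901 -0.01881339  2.97827958] [-0.05879594 -0.00679074  0.03154764]
23.15 [-0.6518218  -1.21237157  2.98515057]
side 57 [ -0.5   3.9 186.4] ((2.673154354095459, -0.7773990631103516), (14.523308753967285, 61.209693908691406), 0.2512316405773163)
side 37 [-13.4  -4.3 151.9] ((-11.698692321777344, -5.410247802734375), (10.882976531982422, 56.755184173583984), 0.7352638840675354)
top 73 [ -0.7   0.9 185.6] ((-0.817924976348877, -0.062469482421875), (12.028594970703125, 59.36013412475586), 0.6580087542533875)
top 137 [ -9.1   5.3 151.9] ((-0.9942722320556641, -0.2446441650390625), (36.49463653564453, 75.83321380615234), 0.7661975622177124)
24.4667
```

View pics/s4.png

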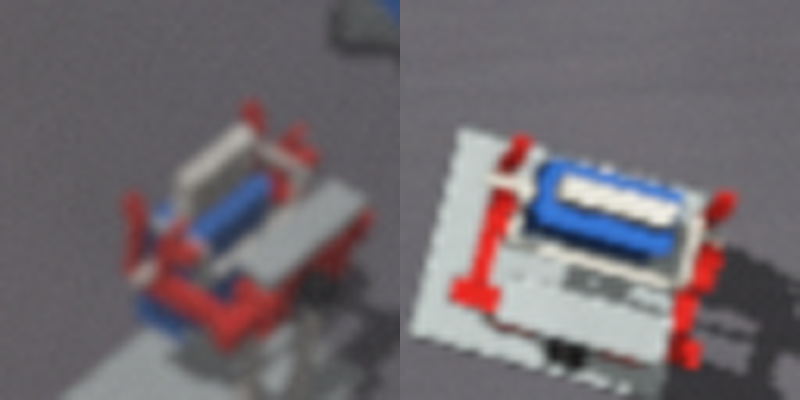

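The gauge hangs upright, centred within 1 mm and turned by less than 1°, and the latch fingers lie level over the pins. I'm handing in.

```bash
python3 -c "
from station import ticket;print(ticket.close_job())"
```

```text
the job is handed in; nothing more can be done
None
```

The blue gauge hangs by its pins in the red hooks, dial outward and released, with the latch shut above it as far as the pictures show; the job is handed in, but no verdict came back.

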